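# Probe the marked spot on a moulded boot cuff

## Robot

A 6-joint arm with a two-finger parallel gripper is mounted at the origin on the work surface. World frame = base frame: x ahead of the robot, y to its left, z up, the work surface at z = 0. Lengths are in mm, angles in rad, forces in N, time in s.
With the tool pointing down it reaches from about 375 to 825 mm from the base axis. Payload 5.5 kg.
Tool frame: the origin (TCP) lies midway between the tips of the shut fingers; the grasp point (between the pads) lies 19 mm behind it (bot.tcp_to_grasp is the distance from the TCP to the grasp point, in mm); z points along the fingers, y is the line along which they close (so a half turn about z gives the same grasp; the last joint's range is limited). The gripper opens to 85 mm and grips with 20 to 120 N. Pads are 22 mm wide; open, the fingers measure 114 mm over their backs; the gripper's body (76 mm by 85 mm) begins 54 mm behind the grasp point. The pads swing forward as they close: fully open they stand 13 mm farther back than shut.
Start: joints at [-1.344, 0.314, -0.047, 1.21, 0, 1.571], TCP at [134.913, -584.631, 192.799] pointing down, gripper open.
Joint ranges: [-2.67, 2.67], [-0.69, 1.73], [-1.03, 1.25], [-2.08, 2.16], [-1.42, 1.45], [-3.14, 3.14]. Speed limits (rad/s): [2.39, 2.39, 3.01, 3.14, 3.14, 3.14].

## Interface

Orientations are given as a unit quaternion [w, x, y, z].
In Python, from workcell import bot, optics gives the robot as it stands.
- The arm moves only by the tool apply_moves, never from a script. Its argument "series" is a list of rows, each an object with "delta_rot": the turn, a rotation vector about the tool's x, y, z in rad, a list of three; "translation": the shift along the tool's x, y, z in mm, a list of three; "grip": the finger opening in mm, from 0 to 85.4. In form: [{"delta_rot": [ax, ay, az], "translation": [tx, ty, tz], "grip": grip}, ...]. A call has 1 to 12 rows; each row shifts and turns the commanded pose from where the row before left it, along the tool's axes as they then stand; what a row does not reach is not made up. A row lasts 1/8 s, in which the tool goes at most 62.5 mm and 10.7 degrees, less where a joint would pass 70% of its speed; a pose out of reach is approached as far as the arm can. A call with a gripper value outside its range is refused whole. The fingers move at their own pace and stop on an object; "squeeze" is the grip in N (left out, the last holds). Time passes only in rows, so rows that do not move let the fingers close. It gives the time, the measured TCP pose, the force, the opening and the grip force at its end, in the units of the state.
- bot.sense(): the state, without advancing time (a new reading comes with each control period).
- optics.capture(name): name is "side" or "top"; returns a dict with "frame" (420x560x3 uint8, red, green, blue), "z_map" (420x560 float32, mm along the optical axis (not along the pixel's ray), 0 where there is no reading), "intrinsics" (3x3 intrinsics, pixels), "distortion" ([k1, k2, p1, p2, k3] as OpenCV has them; the pictures are not rectified), "extrinsics" (4x4, takes a point from camera to world coordinates). Camera axes: x right, y up, looking along -z (the intrinsics and any distortion apply to the point x, -y, -z); pixel columns grow to the right and rows downward; lengths in mm; the calibration is good to about 2 mm. A picture is of the moment at which its call begins.
- bot.job_done(): hands the job in; it is judged then, once.
The state is a dict: "time": time; "joint_pos": joint angles; "joint_vel": joint speeds; "tau": joint torques, N m; "ee_pos": TCP position; "ee_rot": TCP orientation; "contact_force": force on the tool from outside, world axes, zero at the start; "wrist_torque": the same for the moment, N m; "opening": finger opening in mm; "finger_force": force on a finger pad.
Only numpy, scipy, OpenCV 4.12 (cv2) and the standard library are available. Lean on these libraries where they do the work, as an engineer would, in place of code of your own. Each camera call takes 0.05 s, during which the arm holds its last target. There are 200 camera calls.

## Task

Take the hand gauge out of its holder, set its tip on the white spot of the red boot cuff with the gauge square to the surface there, and press gently until its spring plunger is about half-way in. Finish while holding it like that: keep the gauge gripped and pressed on the spot, do not put it down or let go. Never press hard on the cuff, do not touch the pink cuff, and leave everything else where it is.

Things in the scene. Friction and masses are not known exactly. Their poses are not given: they have to be found in the camera images.
- gauge_center (a point): Hand gauge, a probe standing upright in its holder at the start: this is the centre of its blue square grip (30 x 30 mm across, 68 mm tall, with a thin 4 mm black cap on top), on its long axis. z runs along the gauge from tip to cap (up at the start); x and y are square to the grip's flat sides. Grip it by two opposite flat sides. About 0.27 kg.
- gauge_tip (a point): The rounded end (8 mm across) of the gauge's brass spring plunger, on the gauge's long axis; 94 mm below gauge_center while the plunger is out, moving towards it as the plunger is pushed in.
- plunger (a joint): How far the gauge's spring plunger is pushed in, m: 0 out, 0.006 half-way, 0.012 fully in. It takes 2.4 N to start it moving, 6 N half-way, 9.6 N just before fully in, then it is rigid. A black ring 3 mm wide is painted on it: the ring's upper edge is 6 mm below the steel nose when out and reaches the nose at half-way.
- holder: The grey holder block, 75 x 75 mm and 70 mm tall, fixed to the table, origin at the centre of its underside. A hole 28 mm across and 66 mm deep in its top takes the gauge's nose and plunger; the gauge's blue grip rests on its top face, so lift the gauge straight up at least 65 mm to clear it.
- red_spot: White painted spot, 28 mm across, on a raised flat pad (36 mm across) at the crown of the RED boot cuff: the place to probe. Origin at its centre on the surface, about 160 mm above the table, nothing above it. z points straight out of the surface, leaning 12 to 27 degrees from vertical, roughly towards the robot; x runs along the cuff.
- red_cuff: The red boot cuff: an arch about 130 mm wide and 205 mm long (along x), 5 mm wall, held stiffly, tilted, in a fixed stand 190 mm wide. Origin 67 mm under the spot, 100 mm above the table; axes like the spot's.
- pink_cuff: The PINK boot cuff, same shape and size and with the same white spot, on a second stand: not to be probed or touched. Origin 67 mm under its own spot, 100 mm above the table; axes alike.
- block_mid (a point): Bystander: loose aluminium calibration block, 60 x 30 x 22 mm. This point is near its middle.
- mallet_mid (a point): Bystander: loose mallet with a wooden handle, lying flat. This point is near its middle (on the handle's line).
- driver_mid (a point): Bystander: loose yellow screwdriver, lying flat. This point is near its middle (on the handle's line).
- jar_mid (a point): Bystander: loose round jar, 60 mm across, 80 mm tall. This point is near its middle.
- tape_mid (a point): Bystander: loose roll of yellow tape lying flat, 100 mm across, 24 mm tall. This point is near its middle.
- mug_mid (a point): Bystander: loose blue mug, about 80 mm across, 90 mm tall. This point is near its middle.
- tray_mid (a point): Bystander: loose blue open tray, 130 x 100 x 35 mm. This point is near its middle.
- gauge: The same gauge as a whole; origin on its long axis where the blue grip ends and the steel nose begins, 34 mm below gauge_center; same axes. The round nose is 24 mm across and 35 mm long; the brass plunger, 8 mm across, sticks out 25 mm below it.
Mind the look-alikes: they are no part of the job. Leave any turquoise look-alike of the gauge alone.

How it is judged (in metres and radians):
On the way:
1. the gauge has been lifted clear of its holder in the gripper (height (world z) of gauge_center above 0.175 m and contact force between the fingers and gauge above 2 N and contact force between gauge and holder below 0.1 N), for 0.2 s.
At the end, for the whole second after the job is handed in: The gauge is still, gripped, clear of its holder; its tip within 10 mm of the red cuff's spot centre, its axis within 0.14 rad of square to the surface, its plunger 3 to 9 mm in (of 12), pressing with 2 to 12 N; loose bystanders within 30 mm of their starts (distance between gauge_tip and red_spot below 0.01 m and angle between the z axis of gauge_center and the z axis of red_spot, either way round below 0.14 rad and z of gauge_center in the frame of red_spot above 0.06 m and value of joint plunger between 0.003 and 0.009 m and contact force between gauge and red_cuff between 2 and 12 N and contact force between the fingers and gauge above 2 N and contact force between gauge and holder below 0.1 N and linear speed of gauge below 0.02 m/s and not (distance of block_mid from where it was at the start of the episode above 0.03 m) and not (distance of mallet_mid from where it was at the start of the episode above 0.03 m) and not (distance of driver_mid from where it was at the start of the episode above 0.03 m) and not (distance of jar_mid from where it was at the start of the episode above 0.03 m) and not (distance of tape_mid from where it was at the start of the episode above 0.03 m) and not (distance of mug_mid from where it was at the start of the episode above 0.03 m) and not (distance of tray_mid from where it was at the start of the episode above 0.03 m)); the arm keeps its last pose, push and grip.
It fails at once if the red cuff is pressed hard (over 20 N), by the gauge or by anything else (contact force between anything else and red_cuff above 20 N).
It fails at once if the pink cuff is touched (contact force between anything else and pink_cuff above 1 N).
It fails at once if a loose bystander is shifted by more than 30 mm (distance of any of block_mid, mallet_mid, driver_mid, jar_mid, tape_mid, mug_mid, tray_mid from where it was at the start of the episode above 0.03 m).
It also fails if it takes over 42 s, if anything falls off the work surface, if the arm or the gripper's body presses on something with over 40 N, if the wrist force passes 120 N, or if a joint passes its speed limit or range.

## Working session

There is one attempt and no reset: what is moved stays moved. The work goes in short steps, Python scripts to look and compute and a tool call to move; the robot and the scene stay as the last step left them, time stands still between calls to the robot, and variables do not carry over. Pictures are saved under pics/ and viewed, at most 10 in all, crops included, and the job is handed in when it is done.

Besides the shell and the picture viewer there is one more tool, called after "Emit:" in YAML: its name, and indented under it one key for each argument. apply_moves: Moves the arm, as the interface text tells. Its arguments: {"type":"object","properties":{"series":{"type":"array","items":{"type":"object","properties":{"delta_rot":{"type":"array","items":{"type":"number"}},"translation":{"type":"array","items":{"type":"number"}},"grip":{"type":"number"}}}},"squeeze":{"type":"number"}},"required":["series"]}

```bash
ls; mkdir -p pics
cat > h.py <<'E'
import numpy as np, cv2
from workcell import bot, optics
from scipy.spatial.transform import Rotation as R
def rot(q): return R.from_quat([q[1],q[2],q[3],q[0]]).as_matrix()
def cap(n):
    c=optics.capture(n); np.savez(f'{n}.npz',**{k:np.asarray(v) for k,v in c.items()}); return c
def load(n): return dict(np.load(f'{n}.npz'))
def rays(c,uv):
    uv=np.asarray(uv,float).reshape(-1,1,2)
    p=cv2.undistortPoints(uv,c['intrinsics'],c['distortion']).reshape(-1,2)
    return np.c_[p[:,0],-p[:,1],-np.ones(len(p))]
def pts(c,uv):
    uv=np.asarray(uv).reshape(-1,2); z=c['z_map'][uv[:,1].astype(int),uv[:,0].astype(int)]
    d=rays(c,uv)*z[:,None]; E=c['extrinsics']; return d@E[:3,:3].T+E[:3,3]
def save(f,im): cv2.imwrite(f,cv2.cvtColor(im,cv2.COLOR_RGB2BGR))
E
python3 - <<'E'
from h import *
for n in('top','side'):
    c=cap(n); save(f'pics/{n}0.png',c['frame']); print(n,c['extrinsics'].round(2).tolist(),c['intrinsics'][0,0],c['distortion'],(c['z_map']>0).mean())
print(bot.sense(),bot.tcp_to_grasp)
E
```

```text
pics
top [[-0.01, 0.99, -0.12, 355.74], [-1.0, -0.01, -0.0, -7.19], [-0.0, 0.12, 0.99, 1758.04], [0.0, 0.0, 0.0, 1.0]] 536.0977497411469 [-0.12839385  0.          0.          0.          0.        ] 0.9960586734693877
side [[-0.99, 0.09, -0.13, 336.25], [-0.16, -0.5, 0.85, 1397.61], [0.01, 0.86, 0.51, 993.07], [0.0, 0.0, 0.0, 1.0]] 539.7850024262391 [-0.07974383  0.          0.          0.          0.        ] 0.9502295918367347
{'time': 0.1, 'joint_pos': array([-1.34404573e+00,  3.14136579e-01, -4.79634050e-02,  1.21018315e+00,
        2.02745279e-06,  1.57080088e+00]), 'joint_vel': array([ 6.62560133e-04, -2.74946073e-04,  8.65412991e-04, -3.15260869e-05,
       -5.29170308e-04,  2.13018242e-04]), 'tau': array([ 3.00243182e-04, -5.40767670e+01,  3.40540946e+01,  1.11913748e-02,
        9.75228704e-05,  3.48430362e-06]), 'ee_pos': array([ 134.76215833, -584.09465379,  192.03891387]), 'ee_rot': array([-7.38746703e-04,  9.93579885e-01,  1.13130274e-01, -8.30977724e-05]), 'contact_force': array([-0.56352685,  0.76334932, -0.65673434]), 'wrist_torque': array([ 0.008477  , -0.02805213, -0.03378167]), 'finger_force': 0.0, 'opening': 85.28104147940111} 18.700000000000003
```

View pics/top0.png

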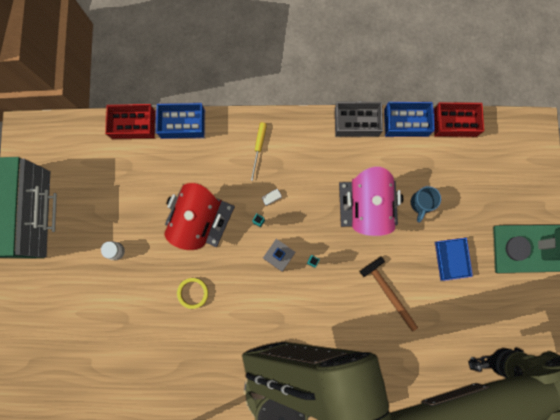

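View pics/side0.png

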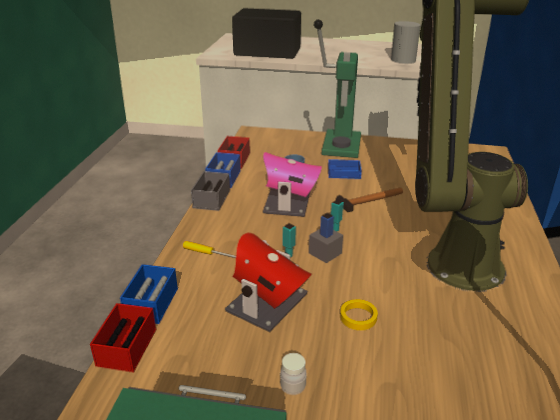

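Top view: the blue gauge stands in the grey holder at (279,254). The red cuff's spot is at (189,215) and the pink cuff's at (377,200). In the side view the gauge is at (327,225) and the red spot at (273,258).
Things that could be taken for the gauge, top/side pixels:
- Turquoise A: (259,220) / (289,238)
- Turquoise B: (313,261) / (337,212)
- Blue one in the grey holder: (279,254) / (327,225). This one fits the description.

Things that could be taken for the red cuff's spot: the pink one's spot at (377,200).

```bash
cat > m.py <<'E'
from h import *
T=load('top');S=load('side')
a=cv2.resize(T['frame'][180:300,150:340],None,fx=4,fy=4,interpolation=cv2.INTER_CUBIC)[:, :760]
b=cv2.resize(S['frame'][200:320,220:380],None,fx=4,fy=4,interpolation=cv2.INTER_CUBIC)
save('pics/c_top.png',a); save('pics/c_side.png',b)
def near(m,uv,win):
    k=np.zeros_like(m); u,v=uv; k[v-win:v+win+1,u-win:u+win+1]=1; return m*k
def comp(m,uv):
    n,l,s,c=cv2.connectedComponentsWithStats(m.astype(np.uint8))
    i=min(range(1,n),key=lambda i:np.hypot(*(c[i]-uv))-min(s[i,4],30)*.1); return (l==i),c[i],s[i,4]
for n,c,spot,g in(('top',T,(189,215),(279,254)),('side',S,(273,258),(327,225))):
    hsv=cv2.cvtColor(c['frame'],cv2.COLOR_RGB2HSV)
    w=((hsv[...,1]<110)&(hsv[...,2]>120)).astype(np.uint8)
    m,ce,ar=comp(near(w,spot,12),spot); vu=np.argwhere(m)[:,::-1]
    p=pts(c,vu); print(n,'spot',ce,ar,np.median(p,0).round(1))
    q=p.mean(0);e=np.linalg.svd(p-q); print(' plane',q.round(1),(e[2][2]*np.sign(e[2][2][2])).round(3),(e[1]/len(p)**.5).round(2))
    bl=((hsv[...,0]>108)&(hsv[...,0]<135)&(hsv[...,1]>90)).astype(np.uint8)
    m,ce,ar=comp(near(bl,g,18),g); p=pts(c,np.argwhere(m)[:,::-1]); print(' blue',ce,ar,p.min(0).round(),p.max(0).round(),np.median(p,0).round(1))
    E=c['extrinsics']
E
python3 m.py
```

```text
top spot [188.43421053 215.03947368] 76 [552.4 276.1 164.7]
 plane [547.  268.5 206.2] [0.968 0.2   0.155] [261.07   7.37   7.15]
 blue [278.43396226 253.56603774] 53 [418. -11.  87.] [454.  22. 150.] [437.6   7.3 139.1]
side spot [272.47619048 256.55555556] 63 [552.9 276.3 164.3]
 plane [552.7 275.6 164.6] [-0.308  0.061  0.95 ] [7.18 6.89 1.89]
 blue [326.4600939 226.3286385] 213 [336.  -3.  73.] [ 453. 1398.  993.] [434.7  18.6 107.7]
```

View pics/c_top.png

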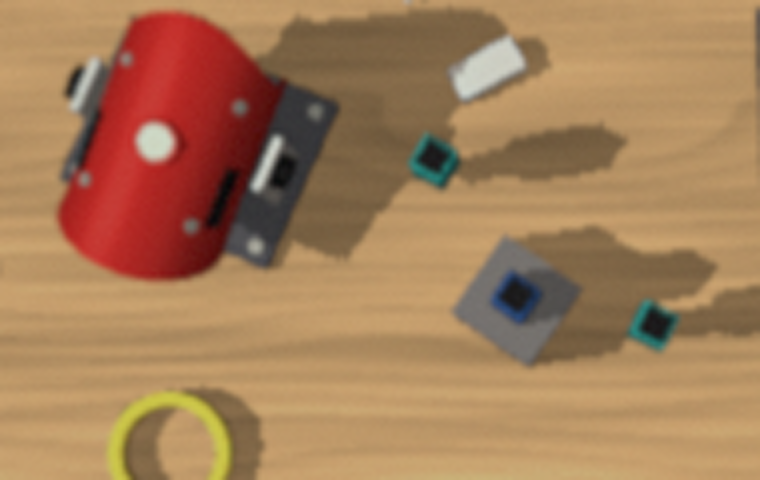

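View pics/c_side.png

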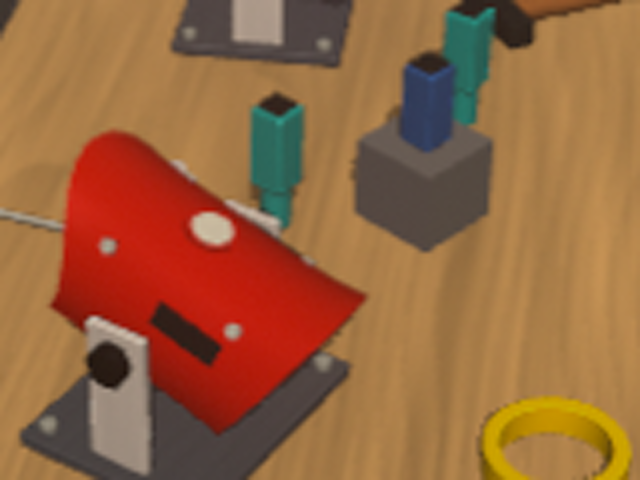

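The crops confirm the choice. The blue gauge with the black cap, in the grey holder, is at crop-top (516,296); both turquoise ones stand free on the table. The red spot is a clean white disc at (155,142).

```bash
cat > m2.py <<'E'
from h import *
T=load('top');S=load('side')
vv,uu=np.mgrid[0:420,0:560]; UV=np.c_[uu.ravel(),vv.ravel()]
s0=np.array([552.6,276.2,164.5])
def fit(p):
    for _ in range(6):
        q=np.median(p,0) if _==0 else p.mean(0); q=p.mean(0); n=np.linalg.svd(p-q)[2][2]; n*=np.sign(n[2])
        r=(p-q)@n; p=p[abs(r)<max(2.5*np.median(abs(r))*1.48,.5)]
    return q,n,len(p),r.std()
P={}
for n,c in(('top',T),('side',S)):
    ok=(c['z_map'].ravel()>0); p=pts(c,UV[ok]); col=c['frame'].reshape(-1,3)[ok].astype(int); P[n]=(p,col)
    a=p[np.linalg.norm(p-s0,axis=1)<16]; q,nn,k,sd=fit(a); print(n,'normal',nn.round(3),'tilt',np.degrees(np.arccos(nn[2])).round(1),q.round(1),k,sd.round(2))
    # red cuff: crown slope - axis from symmetric fit
    red=(col[:,0]>90)&(col[:,1]<60)&(col[:,2]<60)&(np.linalg.norm(p-s0,axis=1)<60); r=p[red]
    A=np.c_[np.ones(len(r)),(r-s0)[:,:2],(r-s0)[:,0]**2,(r-s0)[:,0]*(r-s0)[:,1],(r-s0)[:,1]**2]
    w=np.ones(len(r))
    for _ in range(10):
        x=np.linalg.lstsq(A*w[:,None],r[:,2]*w,rcond=None)[0]; e=A@x-r[:,2]; w=1/np.sqrt(1+(e/2)**2)
    g=np.r_[-x[1:3],1]; print('  quad n',(g/np.linalg.norm(g)).round(3),np.median(abs(e)).round(2))
a=np.vstack([P[k][0][np.linalg.norm(P[k][0]-s0,axis=1)<16] for k in P]); print('both',[np.round(x,3) for x in fit(a)])
# holder top
for k in P:
    p,col=P[k]; m=(abs(p[:,2]-70)<5)&(np.hypot(p[:,0]-437,p[:,1]-7)<60); r=p[m][:,:2].astype(np.float32); print(k,'holder',cv2.minAreaRect(r),len(r))
    m=(abs(p[:,2]-142)<6)&(np.hypot(p[:,0]-437,p[:,1]-7)<40); r=p[m].astype(np.float32); print('  cap',cv2.minAreaRect(r[:,:2]),r.mean(0),len(r))
def plane(c,uv,z):
    d=rays(c,uv)@c['extrinsics'][:3,:3].T;o=c['extrinsics'][:3,3]; return o+d*((z-o[2])/d[:,2:])
print('gauge crop corners z142',plane(T,np.array([[512,268],[543,290],[523,322],[491,300]])/4.-.4+[150,180],140).round(1))
print('holder corners z70',plane(T,np.array([[505,237],[580,290],[530,365],[453,312]])/4.-.4+[150,180],70).round(1))
print('cap side',plane(S,np.array([[430,62]])/4-.4+[220,200],142).round(1))
E
python3 m2.py
```

```text
top normal [-0.354  0.018  0.935] tilt 20.8 [552.9 275.8 164.5] 80 3.66
  quad n [-0.279  0.107  0.954] 2.54
side normal [-0.291  0.122  0.949] tilt 18.4 [552.6 275.8 164.7] 80 1.9
  quad n [-0.274  0.136  0.952] 1.6
both [array([552.695, 275.934, 164.633]), array([-0.324,  0.09 ,  0.942]), np.int64(160), np.float64(2.826)]
top holder ((437.6085205078125, 5.736839294433594), (75.10003662109375, 74.88041687011719), 55.09373092651367) 362Traceback (most recent call last):
  File "m2.py", line 25, in <module>
    m=(abs(p[:,2]-142)<6)&(np.hypot(p[:,0]-437,p[:,1]-7)<40); r=p[m].astype(np.float32); print('  cap',cv2.minAreaRect(r[:,:2]),r.mean(0),len(r))
                                                                                                       ~~~~~~~~~~~~~~~^^^^^^^^^
cv2.error: OpenCV(4.12.0) /io/opencv/modules/imgproc/src/convhull.cpp:143: error: (-215:Assertion failed) total >= 0 && (depth == CV_32F || depth == CV_32S) in function 'convexHull'
```

```bash
sed -i 's/^T=load.*/pass/; s/^vv,uu/def avg(n):\n    L=[cap(n) for _ in range(8)]; z=np.array([c["z_map"] for c in L]); z[z==0]=np.nan; c=L[0]; import warnings; warnings.simplefilter("ignore"); c["z_map"]=np.nan_to_num(np.nanmedian(z,0)); print("noise",np.nanmedian(np.nanstd(z,0))); np.savez(n+".npz",**c); return c\nT=avg("top");S=avg("side")\nvv,uu/; s/r=p\[m\].astype(np.float32); print.*cap.*/r=p[m].astype(np.float32); print("  cap",r.mean(0),len(r))/' m2.py; python3 m2.py
```

```text
noise 4.0875645
noise 4.749157
top normal [-0.269  0.121  0.955] tilt 17.2 [552.6 276.1 164.6] 84 1.37
  quad n [-0.289  0.106  0.951] 1.09
side normal [-0.291  0.14   0.946] tilt 18.8 [552.6 277.  164.2] 83 0.65
  quad n [-0.281  0.136  0.95 ] 0.84
both [array([552.335, 276.137, 164.222]), array([-0.287,  0.131,  0.949]), np.int64(139), np.float64(0.688)]
top holder ((437.49163818359375, 5.751102447509766), (74.9356460571289, 75.04469299316406), 54.8957405090332) 460
  cap [437.20932     5.7281075 140.94356  ] 96
side holder ((437.2226257324219, 6.035858154296875), (77.4220199584961, 76.53462219238281), 53.558406829833984) 273
  cap [436.8629   10.78116 140.87766] 57
gauge crop corners z142 [[ 4.572e+02  8.500e+00  1.400e+02]
 [ 4.405e+02 -1.480e+01  1.400e+02]
 [ 4.165e+02  4.000e-01  1.400e+02]
 [ 4.332e+02  2.440e+01  1.400e+02]]
holder corners z70 [[486.1  14.5  70. ]
 [443.9 -44.3  70. ]
 [385.3  -4.5  70. ]
 [427.3  55.7  70. ]]
cap side [[436.    7.1 142. ]]
```

Emit:
apply_moves:
  series:
    - {"translation":[20,-15,-6],"delta_rot":[0,0,0],"grip":85}
    - {"translation":[41,-30,-8],"delta_rot":[0,0,0],"grip":85}
    - {"translation":[44,-32,-8],"delta_rot":[0,0,0],"grip":85}
    - {"translation":[44,-32,-8],"delta_rot":[0,0,0],"grip":85}
    - {"translation":[44,-32,-8],"delta_rot":[0,0,0],"grip":85}
    - {"translation":[44,-32,-6],"delta_rot":[0,0,0],"grip":85}
    - {"translation":[44,-32,-4],"delta_rot":[0,0,0],"grip":85}
    - {"translation":[44,-32,0],"delta_rot":[0,0,0],"grip":85}
    - {"translation":[17,-45,0],"delta_rot":[0,0,0],"grip":85}
    - {"translation":[17,-45,0],"delta_rot":[0,0,0],"grip":85}
    - {"translation":[17,-45,0],"delta_rot":[0,0,0],"grip":85}
    - {"translation":[17,-45,0],"delta_rot":[0,0,0],"grip":85}

```text
time: 2.4
ee_pos: [423.7, -87.5, 241.3]
ee_rot: [-0.0, 0.994, 0.113, 0.0]
contact_force: [0.3, -0.8, 0.0]
opening: 84.8
finger_force: 0.0
```

Emit:
apply_moves:
  series:
    - {"translation":[17,-45,0],"delta_rot":[0,0,0],"grip":85}
    - {"translation":[17,-45,0],"delta_rot":[0,0,0],"grip":85}
    - {"translation":[0,0,0],"delta_rot":[0,0,-0.13],"grip":85}
    - {"translation":[0,0,0],"delta_rot":[0,0,-0.15],"grip":85}
    - {"translation":[0,0,0],"delta_rot":[0,0,-0.15],"grip":85}
    - {"translation":[0,0,0],"delta_rot":[0,0,-0.15],"grip":85}
    - {"translation":[0,0,0],"delta_rot":[0,0,-0.15],"grip":85}
    - {"translation":[0,0,0],"delta_rot":[0,0,0],"grip":85}
    - {"translation":[0,0,0],"delta_rot":[0,0,0],"grip":85}

```text
time: 3.52
ee_pos: [436.7, 5.8, 241.0]
ee_rot: [0.0, 0.888, 0.459, 0.0]
contact_force: [0.4, 0.2, -0.0]
opening: 85.0
finger_force: 0.0
```

```bash
cat > go.py <<'E'
from h import *
import sys
# usage: go.py x y z  zx zy zz [yx yy yz] : remaining shift / turn in tool axes (mm, rad)
def go(p,z,y):
    s=bot.sense(); M=rot(s['ee_rot']); z=np.array(z,float);z/=np.linalg.norm(z); y=np.array(y,float); y-=z*(y@z); y/=np.linalg.norm(y)
    D=np.c_[np.cross(y,z),y,z]
    print('t',round(s['time'],2),'pos',s['ee_pos'].round(1),'F',s['contact_force'].round(2),'open',round(s['opening'],1),'ff',round(s['finger_force'],1),'j',s['joint_pos'].round(2))
    print('tool axes\n',M.round(3)); print('shift tool',(M.T@(np.array(p)-s['ee_pos'])).round(1),'turn tool',R.from_matrix(M.T@D).as_rotvec().round(3))
    return s,M
E
python3 -c "
from go import *
c=np.radians(-35); go([437.2,6,91],[0,0,-1],[np.cos(c),np.sin(c),0])"
```

```text
t 3.52 pos [436.7   5.8 241. ] F [ 0.39  0.15 -0.04] open 85.0 ff 0.0 j [ 0.01 -0.01 -0.32  1.26  0.    2.2 ]
tool axes
 [[ 0.578  0.816  0.   ]
 [ 0.816 -0.578  0.   ]
 [ 0.     0.    -1.   ]]
shift tool [  0.4   0.3 150. ] turn tool [ 0.    -0.    -0.005]
```

Emit:
apply_moves:
  series:
    - {"translation":[0.4,0.3,25],"delta_rot":[0,0,-0.005],"grip":85}
    - {"translation":[0,0,35],"delta_rot":[0,0,0],"grip":85}
    - {"translation":[0,0,35],"delta_rot":[0,0,0],"grip":85}
    - {"translation":[0,0,30],"delta_rot":[0,0,0],"grip":85}
    - {"translation":[0,0,18],"delta_rot":[0,0,0],"grip":85}
    - {"translation":[0,0,10],"delta_rot":[0,0,0],"grip":85}
    - {"translation":[0,0,0],"delta_rot":[0,0,0],"grip":60}
    - {"translation":[0,0,0],"delta_rot":[0,0,0],"grip":45}
    - {"translation":[0,0,0],"delta_rot":[0,0,0],"grip":38}
    - {"translation":[0,0,0],"delta_rot":[0,0,0],"grip":34}
  squeeze: 60

```text
time: 4.78
ee_pos: [437.9, 5.6, 88.3]
ee_rot: [0.0, 0.887, 0.463, 0.0]
contact_force: [0.8, 0.5, 0.3]
opening: 34.1
finger_force: 0.0
```

Emit:
apply_moves:
  series:
    - {"translation":[0,0,0],"delta_rot":[0,0,0],"grip":25}
    - {"translation":[0,0,0],"delta_rot":[0,0,0],"grip":20}
    - {"translation":[0,0,0],"delta_rot":[0,0,0],"grip":20}
    - {"translation":[0,0,0],"delta_rot":[0,0,0],"grip":20}
    - {"translation":[0,0,0],"delta_rot":[0,0,0],"grip":20}
    - {"translation":[0,0,0],"delta_rot":[0,0,0],"grip":20}
  squeeze: 60

```text
time: 5.52
ee_pos: [437.9, 5.7, 88.5]
ee_rot: [0.0, 0.887, 0.463, 0.0]
contact_force: [-1.8, 1.3, 6.2]
opening: 28.4
finger_force: 59.1
```

Emit:
apply_moves:
  series:
    - {"translation":[0,0,-5],"delta_rot":[0,0,0],"grip":20}
    - {"translation":[0,0,-12],"delta_rot":[0,0,0],"grip":20}
    - {"translation":[0,0,-20],"delta_rot":[0,0,0],"grip":20}
    - {"translation":[0,0,-30],"delta_rot":[0,0,0],"grip":20}
    - {"translation":[0,0,-35],"delta_rot":[0,0,0],"grip":20}
    - {"translation":[0,0,-35],"delta_rot":[0,0,0],"grip":20}
    - {"translation":[0,0,-35],"delta_rot":[0,0,0],"grip":20}
    - {"translation":[0,0,-30],"delta_rot":[0,0,0],"grip":20}
    - {"translation":[0,0,-20],"delta_rot":[0,0,0],"grip":20}
    - {"translation":[0,0,-10],"delta_rot":[0,0,0],"grip":20}
    - {"translation":[0,0,0],"delta_rot":[0,0,0],"grip":20}
    - {"translation":[0,0,0],"delta_rot":[0,0,0],"grip":20}

```text
time: 7.02
ee_pos: [436.9, 5.5, 318.9]
ee_rot: [-0.0, 0.887, 0.463, -0.001]
contact_force: [-0.3, -0.1, -2.5]
opening: 28.3
finger_force: 59.6
```

```bash
python3 -c "
from go import *
n=np.array([-.286,.132,.949]); n/=np.linalg.norm(n); S=np.array([552.4,276.3,164.4])
s,M=go(S+n*(78.5+60),-n,[.819,-.574,0])
cs=cap('side'); save('pics/lift.png',cv2.resize(cs['frame'][60:260,220:440],None,fx=3,fy=3,interpolation=cv2.INTER_CUBIC))
hsv=cv2.cvtColor(cs['frame'],cv2.COLOR_RGB2HSV)
"
```

```text
t 7.03 pos [436.9   5.5 318.9] F [-0.31 -0.07 -2.48] open 28.3 ff 59.6 j [ 0.01 -0.02 -0.15  1.44  0.    2.19]
tool axes
 [[ 0.572  0.82  -0.001]
 [ 0.82  -0.572 -0.   ]
 [-0.001 -0.001 -1.   ]]
shift tool [ 280.5 -103.1   23. ] turn tool [-0.316  0.059  0.012]
```

View pics/lift.png

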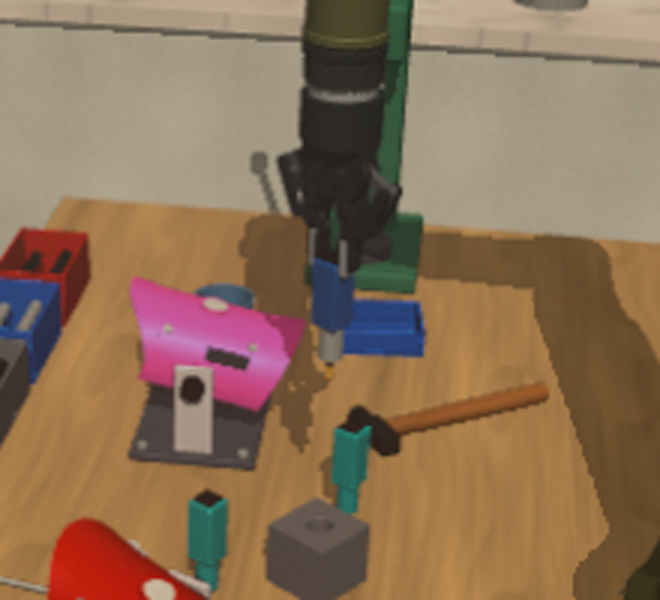

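Side crop: the gauge hangs straight in the fingers, tip at crop (328,373), full pixel (329,184), and the holder's hole is empty. I'm carrying it over to the red spot.

Emit:
apply_moves:
  series:
    - {"translation":[20,-7,0],"delta_rot":[0,0,0],"grip":20}
    - {"translation":[35,-13,0],"delta_rot":[0,0,0],"grip":20}
    - {"translation":[40,-15,0],"delta_rot":[0,0,0],"grip":20}
    - {"translation":[40,-15,0],"delta_rot":[0,0,0],"grip":20}
    - {"translation":[40,-15,0],"delta_rot":[0,0,0],"grip":20}
    - {"translation":[40,-15,0],"delta_rot":[0,0,0],"grip":20}
    - {"translation":[35,-13,0],"delta_rot":[0,0,0],"grip":20}
    - {"translation":[20,-7,0],"delta_rot":[0,0,0],"grip":20}
    - {"translation":[10,-3,0],"delta_rot":[-0.08,0.015,0.003],"grip":20}
    - {"translation":[0,0,0],"delta_rot":[-0.08,0.015,0.003],"grip":20}
    - {"translation":[0,0,0],"delta_rot":[-0.08,0.015,0.003],"grip":20}
    - {"translation":[0,0,0],"delta_rot":[-0.076,0.014,0.003],"grip":20}

```text
time: 8.57
ee_pos: [512.5, 294.1, 318.7]
ee_rot: [0.127, 0.878, 0.451, 0.099]
contact_force: [0.3, -0.1, -1.9]
opening: 28.1
finger_force: 59.8
```

Emit:
apply_moves:
  series:
    - {"translation":[0,0,0],"delta_rot":[0,0,0],"grip":20}
    - {"translation":[0,0,0],"delta_rot":[0,0,0],"grip":20}

```text
time: 8.82
ee_pos: [513.0, 294.0, 319.4]
ee_rot: [0.126, 0.878, 0.451, 0.098]
contact_force: [-0.0, 0.6, -2.1]
opening: 28.1
finger_force: 60.0
```

```bash
cat > g2.py <<'E'
from go import *
n=np.array([-.286,.132,.949]); n/=np.linalg.norm(n); S=np.array([552.4,276.3,164.4])
def run(h,tag=None,box=None):
    s,M=go(S+n*(78.5+h),-n,[.819,-.574,0]); tip=s['ee_pos']+78.5*M[:,2]
    print('tip',tip.round(1),'rel spot along n',((tip-S)@n).round(1),'lateral',np.linalg.norm(tip-S-n*((tip-S)@n)).round(1),'tilt err',np.arccos(-M[:,2]@n).round(3),'F.n',(s['contact_force']@n).round(2))
    if tag:
        for k in('side','top'):
            c=cap(k); E=c['extrinsics']
            def proj(P):
                q=E[:3,:3].T@(P-E[:3,3]); return cv2.projectPoints(np.array([[q[0],-q[1],-q[2]]]),np.zeros(3),np.zeros(3),c['intrinsics'],c['distortion'])[0].ravel()
            u,v=proj(S); u,v=int(u),int(v); x0,y0=u-60,v-80
            im=cv2.resize(c['frame'][y0:y0+110,x0:x0+120],None,fx=5,fy=5,interpolation=cv2.INTER_CUBIC); save(f'pics/{tag}_{k}.png',im)
            print(k,'crop proj spot',((proj(S)-[x0,y0])*5).round(),'tip',((proj(tip)-[x0,y0])*5).round(),'cap',((proj(tip+132*-M[:,2])-[x0,y0])*5).round())
E
python3 -c "
from g2 import *; run(12)"
```

```text
t 8.82 pos [513.  294.  319.4] F [-0.    0.56 -2.11] open 28.1 ff 60.0 j [ 0.7   0.13 -0.04  1.26 -0.29  2.87]
tool axes
 [[ 0.573  0.768  0.286]
 [ 0.817 -0.561 -0.132]
 [ 0.059  0.309 -0.949]]
shift tool [-1.1 -7.7 70.2] turn tool [-0.001  0.    -0.   ]
tip [535.4 283.7 244.9] rel spot along n 82.2 lateral 7.8 tilt err 0.001 F.n -1.93
```

Emit:
apply_moves:
  series:
    - {"translation":[-1,-4,15],"delta_rot":[0,0,0],"grip":20}
    - {"translation":[0,-3.7,20],"delta_rot":[0,0,0],"grip":20}
    - {"translation":[0,0,18],"delta_rot":[0,0,0],"grip":20}
    - {"translation":[0,0,12],"delta_rot":[0,0,0],"grip":20}
    - {"translation":[0,0,5],"delta_rot":[0,0,0],"grip":20}
    - {"translation":[0,0,0],"delta_rot":[0,0,0],"grip":20}
    - {"translation":[0,0,0],"delta_rot":[0,0,0],"grip":20}

```text
time: 9.7
ee_pos: [527.1, 288.7, 251.6]
ee_rot: [0.126, 0.878, 0.451, 0.099]
contact_force: [0.1, -0.3, -2.5]
opening: 28.2
finger_force: 59.9
```

```bash
python3 -c "
from g2 import *; run(12,'near')"
```

```text
t 9.7 pos [527.1 288.7 251.6] F [ 0.09 -0.29 -2.52] open 28.2 ff 59.9 j [ 0.68  0.15 -0.17  1.1  -0.29  2.85]
tool axes
 [[ 0.573  0.767  0.288]
 [ 0.817 -0.561 -0.131]
 [ 0.061  0.31  -0.949]]
shift tool [-0.8 -0.6  1.2] turn tool [ 0.001 -0.002 -0.001]
tip [549.7 278.4 177.2] rel spot along n 13.2 lateral 1.1 tilt err 0.002 F.n -2.45
side crop proj spot [303. 404.] tip [307. 387.] cap [377. 205.]
top crop proj spot [302. 405.] tip [294. 407.] cap [222. 448.]
```

View pics/near_side.png

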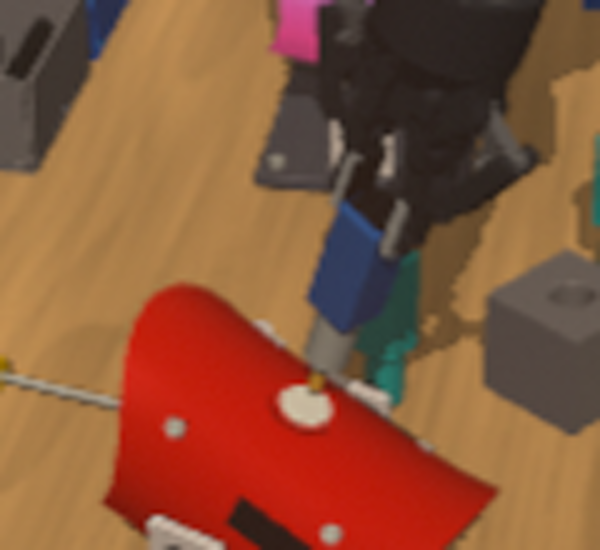

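Side crop: the plunger end is at about (316,388), just above the white spot centred at (305,406). It sits slightly right of the predicted (307,387), so I'm checking for a tilt in the hand.

View pics/near_top.png

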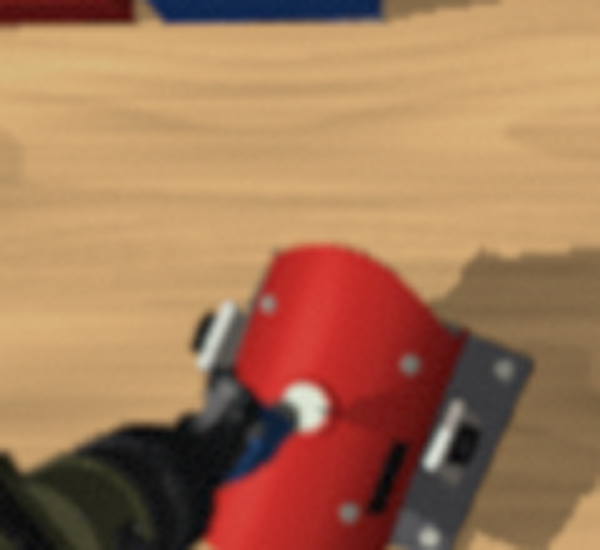

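```bash
python3 -c "
from g2 import *
s=bot.sense();M=rot(s['ee_rot']);tip=s['ee_pos']+78.5*M[:,2]
c=load('side');E=c['extrinsics']
def proj(P):
    q=(np.atleast_2d(P)-E[:3,3])@E[:3,:3]; return cv2.projectPoints(q*[1,-1,-1],np.zeros(3),np.zeros(3),c['intrinsics'],c['distortion'])[0].reshape(-1,2)
o=proj(S).astype(int)[0]-[60,80]
hsv=cv2.cvtColor(c['frame'],cv2.COLOR_RGB2HSV);f=c['frame']
bl=(hsv[...,0]>105)&(hsv[...,0]<135)&(hsv[...,1]>90)
vu=np.argwhere(bl)[:,::-1]; k=np.linalg.norm(vu-proj(tip+94*-M[:,2])[0],axis=1)<22; b=vu[k]
print('blue centroid',b.mean(0),k.sum(),'pred centre',proj(tip-94*M[:,2]),'pred bottom/top of grip',proj(tip-60*M[:,2]),proj(tip-128*M[:,2]))
for v in range(int(o[1]+60),int(o[1]+82)):
    print(v,[tuple(map(int,f[v,u])) for u in range(int(o[0]+58),int(o[0]+72))])
print(o,'pred nose end',proj(tip-25*M[:,2]),'tip',proj(tip),'spot',proj(S))
"
```

```text
blue centroid [280.75247525 228.78712871] 202 pred centre [[283.15692372 227.99273935]] pred bottom/top of grip [[279.54126572 237.43278043]] [[286.89244233 218.23991979]]
236 [(177, 130, 76), (177, 130, 75), (172, 126, 74), (134, 103, 75), (74, 70, 85), (51, 60, 91), (52, 60, 92), (50, 59, 92), (51, 60, 92), (51, 60, 92), (50, 61, 92), (51, 61, 93), (50, 59, 91), (49, 53, 80)]
237 [(177, 131, 76), (176, 129, 75), (175, 129, 75), (165, 121, 74), (128, 99, 75), (74, 69, 84), (52, 61, 92), (51, 60, 92), (51, 60, 91), (51, 60, 91), (51, 61, 92), (52, 62, 94), (50, 57, 87), (48, 51, 74)]
238 [(178, 131, 76), (177, 130, 76), (175, 128, 75), (171, 125, 74), (152, 113, 70), (105, 84, 72), (57, 61, 84), (50, 60, 91), (51, 60, 91), (52, 60, 91), (51, 60, 92), (51, 61, 93), (49, 55, 82), (48, 48, 70)]
239 [(179, 130, 77), (178, 131, 77), (174, 127, 74), (171, 125, 73), (145, 109, 70), (108, 91, 74), (86, 82, 82), (63, 66, 87), (51, 60, 92), (51, 60, 91), (51, 61, 92), (51, 60, 91), (49, 54, 79), (47, 47, 68)]
240 [(180, 131, 78), (176, 129, 75), (174, 128, 74), (171, 124, 72), (141, 109, 76), 
[... 3352 characters left out ...]
9, 145), (185, 122, 102), (166, 28, 14), (151, 27, 14), (138, 27, 15), (131, 36, 26), (130, 65, 55), (126, 93, 82)]
256 [(200, 185, 159), (200, 184, 159), (199, 184, 158), (199, 185, 158), (199, 185, 158), (199, 184, 158), (199, 184, 159), (193, 146, 125), (182, 69, 54), (164, 27, 13), (147, 26, 13), (140, 27, 15), (134, 31, 19), (123, 40, 30)]
257 [(202, 186, 160), (199, 185, 158), (198, 183, 158), (197, 183, 157), (198, 183, 158), (199, 184, 159), (199, 184, 158), (196, 161, 139), (186, 99, 82), (170, 28, 13), (156, 27, 14), (148, 25, 12), (143, 28, 15), (137, 26, 13)]
[212 176] pred nose end [[275.93909082 246.83777327]] tip [[273.43762796 253.36898528]] spot [[272.53495861 256.78017121]]
```

The nose and tip are about 1 px right of prediction, roughly 2.5 mm and the same all along, so the gauge isn't tilted in the hand. The top crop shows the spot at (306,407) with the gauge leaning in over it. I'll correct about 2 mm in +x and approach gently.

Emit:
apply_moves:
  series:
    - {"translation":[0.6,0.8,2],"delta_rot":[0,-0.002,0],"grip":20}
    - {"translation":[0,0,3],"delta_rot":[0,0,0],"grip":20}
    - {"translation":[0,0,2],"delta_rot":[0,0,0],"grip":20}
    - {"translation":[0,0,1],"delta_rot":[0,0,0],"grip":20}
    - {"translation":[0,0,0],"delta_rot":[0,0,0],"grip":20}
    - {"translation":[0,0,0],"delta_rot":[0,0,0],"grip":20}

```text
time: 10.55
ee_pos: [530.0, 287.4, 243.7]
ee_rot: [0.126, 0.878, 0.451, 0.098]
contact_force: [0.5, -0.0, -1.4]
opening: 28.5
finger_force: 60.0
```

Emit:
apply_moves:
  series:
    - {"translation":[0,0,1],"delta_rot":[0,0,0],"grip":20}
    - {"translation":[0,0,1],"delta_rot":[0,0,0],"grip":20}
    - {"translation":[0,0,0],"delta_rot":[0,0,0],"grip":20}
    - {"translation":[0,0,0],"delta_rot":[0,0,0],"grip":20}

```text
time: 11.05
ee_pos: [530.6, 287.1, 241.7]
ee_rot: [0.126, 0.878, 0.451, 0.098]
contact_force: [0.5, 0.5, -1.9]
opening: 28.4
finger_force: 60.0
```

```bash
python3 -c "
from g2 import *; run(0)"
```

```text
t 11.05 pos [530.6 287.1 241.7] F [ 0.49  0.54 -1.91] open 28.4 ff 60.0 j [ 0.67  0.16 -0.18  1.08 -0.29  2.84]
tool axes
 [[ 0.574  0.768  0.286]
 [ 0.817 -0.561 -0.133]
 [ 0.058  0.31  -0.949]]
shift tool [-0.9 -1.1  2.5] turn tool [ 0.001  0.001 -0.001]
tip [553.  276.6 167.2] rel spot along n 2.5 lateral 1.4 tilt err 0.001 F.n -1.88
```

Emit:
apply_moves:
  series:
    - {"translation":[0,0,1],"delta_rot":[0,0,0],"grip":20}
    - {"translation":[0,0,1],"delta_rot":[0,0,0],"grip":20}
    - {"translation":[0,0,0],"delta_rot":[0,0,0],"grip":20}
    - {"translation":[0,0,0],"delta_rot":[0,0,0],"grip":20}

```text
time: 11.55
ee_pos: [531.2, 286.9, 239.8]
ee_rot: [0.126, 0.878, 0.451, 0.098]
contact_force: [-0.4, 0.3, -2.3]
opening: 28.3
finger_force: 60.0
```

Emit:
apply_moves:
  series:
    - {"translation":[0,0,1],"delta_rot":[0,0,0],"grip":20}
    - {"translation":[0,0,1],"delta_rot":[0,0,0],"grip":20}
    - {"translation":[0,0,0],"delta_rot":[0,0,0],"grip":20}
    - {"translation":[0,0,0],"delta_rot":[0,0,0],"grip":20}

```text
time: 12.05
ee_pos: [531.8, 286.7, 238.1]
ee_rot: [0.126, 0.878, 0.451, 0.098]
contact_force: [-0.9, 1.4, 0.8]
opening: 28.0
finger_force: 60.2
```

Emit:
apply_moves:
  series:
    - {"translation":[0,0,1],"delta_rot":[0,0,0],"grip":20}
    - {"translation":[0,0,1],"delta_rot":[0,0,0],"grip":20}
    - {"translation":[0,0,0],"delta_rot":[0,0,0],"grip":20}
    - {"translation":[0,0,0],"delta_rot":[0,0,0],"grip":20}

```text
time: 12.55
ee_pos: [532.4, 286.4, 236.2]
ee_rot: [0.126, 0.878, 0.451, 0.098]
contact_force: [0.2, -0.3, 1.3]
opening: 28.1
finger_force: 60.4
```

Emit:
apply_moves:
  series:
    - {"translation":[0,0,1],"delta_rot":[0,0,0],"grip":20}
    - {"translation":[0,0,1],"delta_rot":[0,0,0],"grip":20}
    - {"translation":[0,0,0],"delta_rot":[0,0,0],"grip":20}
    - {"translation":[0,0,0],"delta_rot":[0,0,0],"grip":20}

```text
time: 13.05
ee_pos: [532.9, 286.1, 234.3]
ee_rot: [0.126, 0.878, 0.451, 0.098]
contact_force: [-1.8, 0.5, 1.6]
opening: 28.0
finger_force: 60.5
```

```bash
cat > f.py <<'E'
from g2 import *
L=[]
for _ in range(10): optics.capture('side'); L.append(bot.sense()['contact_force'])
print('mean F',np.mean(L,0).round(2),'F.n',(np.array(L)@n).mean().round(2),(np.array(L)@n).std().round(2)); run(-6)
E
python3 f.py
```

```text
mean F [-1.32  0.46  2.81] F.n 3.11 0.4
t 13.55 pos [532.9 286.1 234.2] F [-1.66  0.88  2.48] open 28.0 ff 60.5 j [ 0.67  0.16 -0.19  1.07 -0.29  2.84]
tool axes
 [[ 0.574  0.767  0.286]
 [ 0.817 -0.561 -0.133]
 [ 0.058  0.31  -0.949]]
shift tool [-0.9 -1.1  0.6] turn tool [ 0.001  0.001 -0.001]
tip [555.3 275.6 159.7] rel spot along n -5.4 lateral 1.5 tilt err 0.001 F.n 2.94
```

Emit:
apply_moves:
  series:
    - {"translation":[0,0,0.5],"delta_rot":[0,0,0],"grip":20}
    - {"translation":[0,0,0.3],"delta_rot":[0,0,0],"grip":20}
    - {"translation":[0,0,0],"delta_rot":[0,0,0],"grip":20}
    - {"translation":[0,0,0],"delta_rot":[0,0,0],"grip":20}
    - {"translation":[0,0,0],"delta_rot":[0,0,0],"grip":20}
    - {"translation":[0,0,0],"delta_rot":[0,0,0],"grip":20}

```text
time: 14.3
ee_pos: [533.1, 285.9, 233.4]
ee_rot: [0.126, 0.878, 0.451, 0.098]
contact_force: [-0.9, 0.9, 3.7]
opening: 28.5
finger_force: 60.6
```

```bash
sed -i 's/run(-6)/run(-6,"press")/' f.py; python3 f.py
```

```text
mean F [-1.64  0.96  2.77] F.n 3.23 0.36
t 14.8 pos [533.1 285.9 233.4] F [-0.33  0.63  3.72] open 28.0 ff 60.6 j [ 0.67  0.16 -0.2   1.06 -0.29  2.84]
tool axes
 [[ 0.574  0.767  0.286]
 [ 0.817 -0.561 -0.134]
 [ 0.058  0.31  -0.949]]
shift tool [-0.9 -1.1 -0.2] turn tool [ 0.001  0.001 -0.001]
tip [555.6 275.4 158.9] rel spot along n -6.2 lateral 1.4 tilt err 0.002 F.n 3.71
side crop proj spot [303. 404.] tip [297. 411.] cap [365. 233.]
top crop proj spot [302. 405.] tip [305. 401.] cap [233. 441.]
```

View pics/press_side.png

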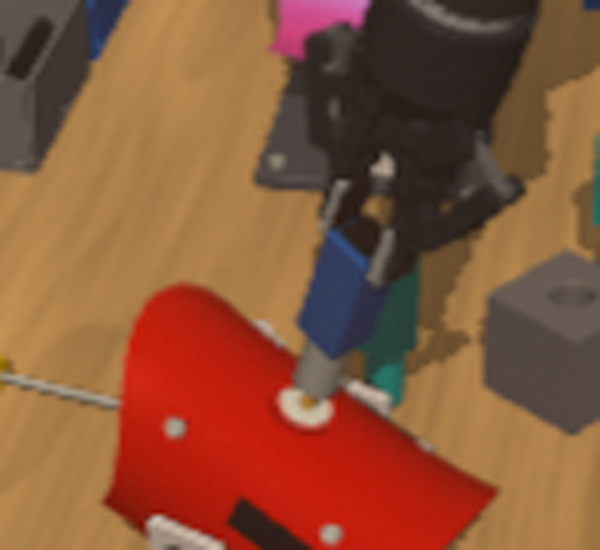

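Side crop: the tip rests on the white spot's centre, about (306,405), and the gauge is square to the pad. The net push is about 5.5–6 N, so the plunger is about half-way in. Handing in.

```bash
python3 -c "
from h import *; print(bot.job_done())"
```

```text
the job is handed in; nothing more can be done
None
```

I handed the job in with the gauge still gripped and its tip within about 2–3 mm of the red spot's centre. It was square to the surface to within my measurement, pressing at about 5.5–6 N (plunger roughly half-way by force). The hand-in returned no verdict.

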